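# Unclip the air-filter cover on the microscope bench

## Task

Take the clip-on cover off the white air-filter housing so that the filter can be changed: squeeze its two upright snap tabs together, lift the cover straight out, and set it down (do not drop it) lying flat in the white tray with its tabs upward, then let go. Leave the other things on the bench where they are.

Things in the scene. Friction and masses are not known exactly. Their poses are not given: they have to be found in the camera images.
- housing: Fixed white filter housing, 200 (x) x 150 (y) x 75 (z) mm; origin at the centre of its underside, z up. The cover sits flush in a 166 x 112 mm recess in its top (3 mm play all round), recess floor 60 mm above the origin. In the middle of each long side (y = -56 and +56 mm) a catch lip, underside 70 mm above the origin, holds down one latch tongue of the cover.
- cover: Loose grey cover, a plate 160 (x) x 106 (y) x 14 (z) mm, 0.2 to 0.35 kg; origin at the centre of its flat underside, z up. Starts in the housing, axes parallel to the housing's, origin 60 mm above the housing's. Two upright snap tabs in its middle; squeezed together they draw in the latch tongues, so that the cover lifts out freely and can be carried by the squeezed tabs.
- tabs (a point): Point midway between the two tabs, 35 mm above the cover's underside. Each tab stands from the plate's top (14 mm above the underside) to 56 mm above the underside, is 26 mm wide along the cover's x and 8 mm thick; outer faces at the cover's y = +30 and -30 mm at rest (60 mm apart), 38 mm apart when fully squeezed.
- tab_left (a joint): Travel (m) of the snap tab on the cover's +y side: 0 out, 0.011 fully squeezed (stop). Sprung outward, 2 N to start, 5.5 N at the stop; springs back. Its tongue, 24 mm wide, 3 to 8 mm above the cover's underside, sticks out to y = 64 mm at rest and clears its catch lip from about 0.008 (cover centred).
- tab_right (a joint): The same for the snap tab on the cover's -y side, 0 out, 0.011 fully squeezed inward.
- tray: Fixed shallow open white tray, outside 260 (x) x 200 (y) x 30 (z) mm, walls and floor about 4 mm; origin at the centre of its underside, z up. Empty.
- tray_in (a point): Centre of the tray's inner floor, about 4 mm above the bench.
- jar: Bystander: upright sample jar, 52 mm across, 70 mm high, between housing and tray; origin at its underside.
- tip_box: Bystander: pipette tip box, 120 x 85 x 62 mm; origin at its underside.
- screwdriver: Bystander: screwdriver lying on the bench, 190 mm long.
- mailer: Bystander: small flat slide mailer, 85 x 60 x 18 mm, beyond the jar; origin at its underside.
Not all that is in view belongs to the job. What is shaped like the cover but orange or purple is not meant.

How it is judged:
By the outcome, as a careful person would: the job done as asked, in the order asked, and still so for the second after the job is handed in, with the robot touching nothing.
It also fails if it takes over 48 s, if anything falls off the work surface, if the arm or the gripper's body presses on something with over 40 N, if the wrist force passes 120 N, or if a joint passes its speed limit or range.

## Robot

A 6-joint arm with a two-finger parallel gripper is mounted at the origin on the work surface. World frame = base frame: x ahead of the robot, y to its left, z up, the work surface at z = 0. Lengths are in m, angles in rad, forces in N, time in s.
With the tool pointing down it reaches from about 0.2 to 0.875 m from the base axis. Payload 3.4 kg.
Tool frame: the origin (TCP) lies on the centre line of the jaws, within the pads' length; the fingertips stand 22 mm ahead of it and the grasp point (between the pads) lies 3 mm ahead of it; x points along the fingers, y is the direction in which the jaws open and shut, and the axes are right-handed (so a half turn about x gives the same grasp; the last joint's range is limited). The gripper opens to 94 mm and grips with 3 to 60 N. Pads are 16 mm wide; open, the fingers measure 119 mm over their backs; the gripper's body (75 mm by 177 mm) begins 78 mm behind the grasp point.
Start: joints at [1.134, 0.276, 1.505, -0, 1.361, -0.121], TCP at [0.179, 0.547, 0.227] pointing down, gripper open.
Joint ranges: [-2.89, 2.89], [-0.75, 2.08], [0.22, 2.7], [-1.18, 4.32], [0.11, 2.71], [-2.7, 2.7]. Speed limits (rad/s): [2.57, 2.57, 3.14, 3.14, 3.14, 3.14].

## Interface

Orientations are given as a rotation vector (axis times angle).
In Python, from cell import bot gives the robot as it stands. The module is installed in compiled form; this text tells all that it offers.
- The arm moves only by the tool jog_arm, never from a script. Its arguments are lists of equal length, an entry for each row: "slide": the shift along the tool's x, y, z in units of 30 mm (1.0 is 30 mm), a list of three; "angular": the turn, a rotation vector about the tool's x, y, z in units of 5 degrees (1.0 is 5 degrees), a list of three; "claw": the opening, from 0 (shut) to 1 (fully open). In form: {"slide": [[tx, ty, tz], ...], "angular": [[wx, wy, wz], ...], "claw": [claw, ...]}. A call has exactly 10 rows; each row shifts and turns the commanded pose from where the row before left it, along the tool's axes as they then stand; what a row does not reach is not made up. A row lasts 1/12 s, in which the tool goes at most 41.7 mm and 7.16 degrees, less where a joint would pass 70% of its speed; a pose out of reach is approached as far as the arm can. A call is refused whole if a number of a shift passes 1 or a number of a turn 1, either way. A call with a gripper value outside its range is refused whole. The fingers move at their own pace and stop on an object; "grip_force" is the grip in N (left out, the last holds). Time passes only in rows, so rows that do not move let the fingers close, or fill a call up. It gives the time, the measured TCP pose, the force and the opening at its end, in the units of the state.
- bot.sense(): the state, without advancing time (a new reading comes with each control period).
- bot.camera(name): name is "scene" or "top" or "wrist"; returns (picture, depth): 384x512x3 uint8, red, green, blue; 384x512 float32, m along the optical axis (not along the pixel's ray), 0 where there is no reading.
- bot.get_calibration(name): a dict with "fx", "fy", "cx", "cy" (pixels), "k1" (the pictures are not rectified: a ray, as slopes to the right and down, at radius r is drawn at 1 + k1 r^2 times it, then the intrinsics apply), "extrinsics" (4x4, takes a point from world to camera coordinates); the wrist camera has in their place "mount" (4x4, takes a point from camera to tool coordinates, whose origin is the TCP and whose axes are the tool frame's). Camera axes: x right, y up, looking along -z (the intrinsics and any distortion apply to the point x, -y, -z); pixel columns grow to the right and rows downward; lengths in m; the calibration is good to about 2 mm. A picture is of the moment at which its call begins: read the wrist's pose just before it. get_calibration takes no time and is no camera call.
- bot.finish_job(): hands the job in, once; it reports no verdict.
The state is a dict: "time_s": time; "joint_pos": joint angles; "joint_vel": joint speeds; "joint_efforts": joint torques, N m; "ee_pos": TCP position; "eef_rot": TCP orientation; "force": force on the tool from outside, world axes, zero at the start; "wrist_torque": the same for the moment, N m; "gripper_width": finger opening in m.
Only numpy, scipy, OpenCV 4.12 (cv2) and the standard library are available. Lean on these libraries where they do the work, as an engineer would, in place of code of your own. Each camera call takes 0.05 s, during which the arm holds its last target. There are 200 camera calls.

## Working session

There is one attempt and no reset: what is moved stays moved. The work goes in short steps, Python scripts to look and compute and a tool call to move; the robot and the scene stay as the last step left them, time stands still between calls to the robot, and variables do not carry over. Pictures are saved under pics/ and viewed, about 8 in all and at most 12, crops included, and the job is handed in when it is done.

Besides the shell and the picture viewer there is one more tool, called after "Emit:" as name(argument=value, ...) on one line, values as JSON. jog_arm: Moves the arm, as the interface text tells. Its arguments: {"type":"object","properties":{"slide":{"type":"array","items":{"type":"array","items":{"type":"number"}}},"angular":{"type":"array","items":{"type":"array","items":{"type":"number"}}},"claw":{"type":"array","items":{"type":"number"}},"grip_force":{"type":"number"}},"required":["slide","angular","claw"]}

```bash
mkdir -p pics; cat > h.py <<'E'
import numpy as np, cv2, os
from cell import bot
from scipy.spatial.transform import Rotation as R
def shot(name,tag):
    s=bot.sense(); im,d=bot.camera(name); c=bot.get_calibration(name)
    cv2.imwrite(f'pics/{tag}.png',im[:,:,::-1]); 
    if name=='wrist':
        T=np.eye(4);T[:3,:3]=R.from_rotvec(s['eef_rot']).as_matrix();T[:3,3]=s['ee_pos'];cw=T@np.array(c['mount'])
    else: cw=np.linalg.inv(np.array(c['extrinsics']))
    K=np.array([[c['fx'],0,c['cx']],[0,c['fy'],c['cy']],[0,0,1.]])
    h,w=d.shape; u,v=np.meshgrid(np.arange(w),np.arange(h))
    p=cv2.undistortPoints(np.stack([u,v],-1).reshape(-1,1,2).astype(float),K,np.array([c['k1'],0,0,0.])).reshape(h,w,2)
    P=np.stack([p[...,0]*d,-p[...,1]*d,-d,np.ones_like(d)],-1)@cw.T
    P=P[...,:3]; P[d==0]=np.nan
    np.savez(f'pics/{tag}.npz',P=P,im=im); return im,P,s
E
python3 - <<'E'
from h import *
np.set_printoptions(precision=4,suppress=True)
a,_,s=shot('scene','s0'); b,_,_=shot('top','t0')
print(s)
cv2.imwrite('pics/t0b.png',cv2.resize(b,(800,600))[:,:,::-1])
for n in('scene','top','wrist'):
    c=bot.get_calibration(n); print(n,c)
E
```

```text
{'time_s': 0.0, 'joint_pos': array([ 1.134 ,  0.2766,  1.5061, -0.    ,  1.3607, -0.121 ]), 'joint_vel': array([-0.0015, -0.0015, -0.0002, -0.0011, -0.0007, -0.0008]), 'joint_efforts': array([ -0.0021, -40.4576, -23.7233,   0.0699,   0.0342,  -0.0001]), 'ee_pos': array([0.1783, 0.5461, 0.2266]), 'eef_rot': array([ 0.2465,  1.557 , -0.2492]), 'force': array([-0.7127,  0.7863, -0.5898]), 'wrist_torque': array([-0.0012,  0.0221,  0.0205]), 'gripper_width': 0.0940655875461364}
scene {'fx': 370.509375292485, 'fy': 370.509375292485, 'cx': 256.84966444194254, 'cy': 195.10152774958516, 'k1': -0.120532913948116, 'extrinsics': array([[-0.6432,  0.7657, -0.0015,  0.3249],
       [-0.4303, -0.3598,  0.8279,  0.1523],
       [ 0.6334,  0.5332,  0.5609, -1.5897],
       [ 0.    ,  0.    ,  0.    ,  1.    ]])}
top {'fx': 450.8283059565937, 'fy': 450.8283059565937, 'cx': 250.52952387552287, 'cy': 187.79187611027487, 'k1': -0.06943346724556367, 'extrinsics': array([[ 0.0115, -0.9999,  0.0029, -0.0167],
       [ 0.9916,  0.0118,  0.1291, -0.4828],
       [-0.1292,  0.0013,  0.9916, -1.3479],
       [ 0.    ,  0.    ,  0.    ,  1.    ]])}
wrist {'fx': 283.51118231278406, 'fy': 283.51118231278406, 'cx': 254.7319165715251, 'cy': 190.21291391775682, 'k1': 0.014121573118026464, 'mount': array([[-0.0008,  0.2721, -0.9623, -0.1552],
       [ 1.    , -0.0002, -0.0009, -0.0009],
       [-0.0004, -0.9623, -0.2721, -0.0795],
       [ 0.    ,  0.    ,  0.    ,  1.    ]])}
```

View pics/t0b.png

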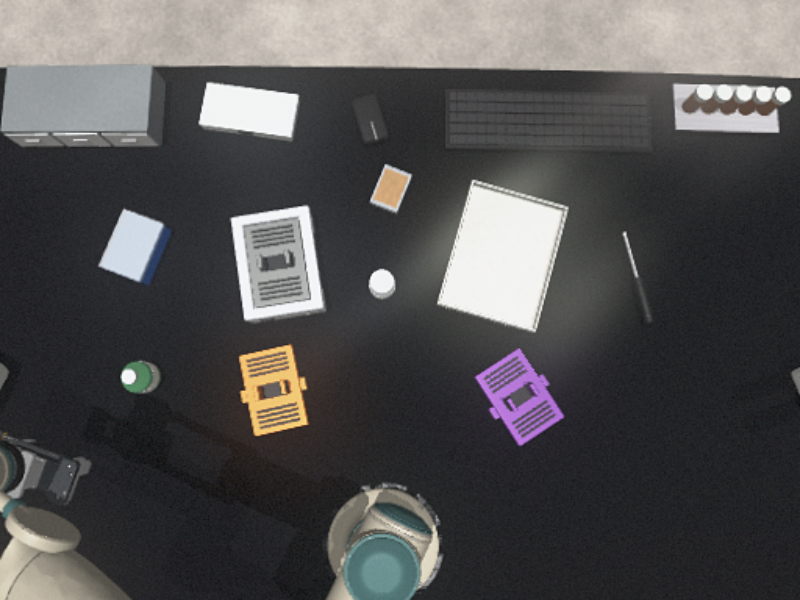

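View pics/s0.png

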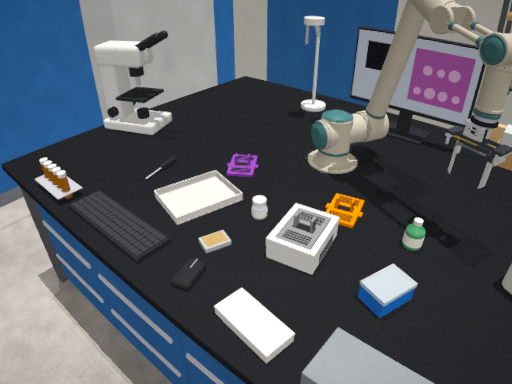

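The top view shows the housing with the grey cover at (278,263) of the 800x600 picture, the jar at (382,284) and the tray at (503,255). The orange (273,390) and purple (519,396) covers are decoys. Next I fit rectangles to the point cloud.

```bash
python3 - <<'E'
from h import *
np.set_printoptions(precision=4,suppress=True)
z=np.load('pics/t0.npz');P=z['P'];im=z['im'].astype(int)
def box(u0,u1,v0,v1):
    m=np.zeros(P.shape[:2],bool); k=.64
    m[int(v0*k):int(v1*k),int(u0*k):int(u1*k)]=1; return m
def rect(m,n):
    m=cv2.morphologyEx(m.astype(np.uint8),cv2.MORPH_OPEN,np.ones((2,2)))>0
    q=P[m]; print(n,m.sum(),cv2.minAreaRect(q[:,:2].astype(np.float32)*1000),'z',np.nanpercentile(q[:,2],[5,50,95]))
    return q
hb=box(220,335,195,330)
print('bench z',np.nanmedian(P[box(330,360,300,330)][:,2]))
rect(hb&(abs(P[...,2]-.075)<.006)&(im.min(-1)>60),'housing top')
w=hb&(im.min(-1)>180)&(abs(P[...,2]-.075)<.006);rect(w,'white')
q=rect(hb&(P[...,2]>.1),'tabs'); print(q[:,:2].mean(0))
t=box(425,580,170,340)
rect(t&(im.min(-1)>110)&(P[...,2]>.018),'tray rim')
rect(t&(im.min(-1)>110)&(P[...,2]<.010),'tray floor')
rect(box(360,405,260,305)&(P[...,2]>.06),'jar')
rect(box(365,420,155,220)&(P[...,2]>.01),'mailer')
# scene check
z=np.load('pics/s0.npz');P=z['P'];im=z['im'].astype(int)
m=np.zeros(P.shape[:2],bool);m[200:275,260:345]=1
rect(m&(P[...,2]>.1)&(P[...,2]<.13),'tabs scene')
rect(m&(abs(P[...,2]-.075)<.006),'housing top scene')
m=np.zeros(P.shape[:2],bool);m[165:225,150:247]=1
rect(m&(im.min(-1)>110)&(P[...,2]>.02),'tray rim scene')
E
```

```text
bench z 0.001931284177045245
housing top 2914 ((nan, nan), (0.0, 0.0), 0.0) z [0.0647 0.0759 0.0809]
white 1190 ((541.3338623046875, 211.6361083984375), (207.01321411132812, 149.0205841064453), 10.75927448272705) z [0.0583 0.0759 0.081 ]
tabs 66 ((536.3699951171875, 181.0313262939453), (3.5355935096740723, 33.55867004394531), 90.8276596069336) z [0.0848 0.1134 0.1211]
[nan nan]
tray rim 424 ((564.18701171875, -237.3145751953125), (207.5532989501953, 262.81964111328125), 74.60303497314453) z [-0.0002  0.0197  0.0341]
tray floor 4316 ((563.6715087890625, -232.74888610839844), (189.22666931152344, 250.5894775390625), 73.68851470947266) z [0.0007 0.0056 0.0111]
jar 193 ((501.78192138671875, 5.69921875), (43.6756591796875, 42.58721160888672), 2.4578211307525635) z [0.0447 0.0711 0.0755]
mailer 511 ((701.0847778320312, -10.137924194335938), (58.939842224121094, 89.94152069091797), 69.41338348388672) z [0.0034 0.0198 0.0249]
tabs scene 63 ((515.2664184570312, 201.2798309326172), (86.93256378173828, 54.60869216918945), 21.81654167175293) z [0.0701 0.1034 0.1128]
housing top scene 1777 ((510.1864318847656, 202.98629760742188), (265.82666015625, 137.8594207763672), 13.555426597595215) z [0.0663 0.0717 0.0748]
tray rim scene 253 ((558.1294555664062, -227.12228393554688), (205.54135131835938, 279.0634765625), 75.01365661621094) z [0.0137 0.0197 0.0267]
```

```bash
cat >> h.py <<'E'
def plan(xyz,yaw,s=None):
    """total slide (in current tool axes) to xyz, and turn to tool-down with tool y (or -y) along yaw(rad)"""
    s=s or bot.sense(); M=R.from_rotvec(s['eef_rot']).as_matrix()
    sl=M.T@(np.array(xyz)-s['ee_pos'])/.03
    best=None
    for a in(yaw,yaw+np.pi):
        y=np.array([np.cos(a),np.sin(a),0]);x=np.array([0,0,-1.]);T=np.stack([x,y,np.cross(x,y)],1)
        r=R.from_matrix(M.T@T).as_rotvec()
        if best is None or np.linalg.norm(r)<np.linalg.norm(best): best=r
    print('t',s['time_s'],'pos',s['ee_pos'],'F',s['force'],'w',s['gripper_width'])
    print('tool axes',M.round(3).tolist(),'j',s['joint_pos'].round(2)); print('slide',sl.round(3),'turn',(np.degrees(best)/5).round(3))
E
python3 -c "
from h import *
plan([.53,.205,.24],np.radians(97))"
```

```text
t 0.1 pos [0.17838538 0.54614217 0.22672912] F [-0.31664147 -0.82119178  0.12382508] w 0.09401504765488762
tool axes [[-0.001, 0.311, 0.951], [-0.001, 0.951, -0.311], [-1.0, -0.002, -0.0]] j [ 1.13  0.28  1.51 -0.    1.36 -0.12]
slide [-0.433 -7.17  14.672] turn [-5.018 -0.006  0.017]
```

Emit:
jog_arm(slide=[[-0.04,-0.4,0.6],[-0.04,-0.45,0.95],[-0.04,-0.48,1],[-0.04,-0.48,1],[-0.04,-0.48,1],[-0.04,-0.48,1],[-0.04,-0.48,1],[-0.04,-0.48,1],[-0.04,-0.48,1],[-0.04,-0.48,1]], angular=[[0,0,0],[0,0,0],[0,0,0],[0,0,0],[0,0,0],[0,0,0],[0,0,0],[0,0,0],[0,0,0],[0,0,0]], claw=[1,1,1,1,1,1,1,1,1,1])

```text
time_s: 0.93
ee_pos: [0.4079, 0.3224, 0.2392]
eef_rot: [0.248, 1.557, -0.248]
force: [0.3, 0.8, -0.7]
gripper_width: 0.0938
```

```bash
python3 -c "
from h import *
plan([.53,.205,.24],np.radians(97))"
```

```text
t 0.9333 pos [0.40793855 0.32242849 0.23923331] F [ 0.30128491  0.76612643 -0.65005469] w 0.0937891836869913
tool axes [[-0.001, 0.311, 0.951], [-0.0, 0.951, -0.311], [-1.0, -0.0, -0.0]] j [ 0.53  0.19  1.6   0.    1.36 -0.72]
slide [-0.027 -2.457  5.083] turn [-5.019e+00 -6.000e-03  3.000e-03]
```

Emit:
jog_arm(slide=[[0,-0.48,1],[0,-0.48,1],[0,-0.48,1],[0,-0.48,1],[0,-0.54,1.0],[0,0,0],[0,0,0],[0,0,0],[0,0,0],[0,0,0]], angular=[[0,0,0],[0,0,0],[0,0,0],[0,0,0],[0,0,0],[-1,0,0],[-1,0,0],[-1,0,0],[-1,0,0],[-1,0,0]], claw=[1,1,1,1,1,1,1,1,1,1])

```text
time_s: 1.77
ee_pos: [0.5267, 0.2068, 0.2389]
eef_rot: [-0.098, 1.57, 0.098]
force: [0.0, -0.1, -0.4]
gripper_width: 0.0939
```

```bash
python3 - <<'E'
from h import *
plan([.53,.205,.24],np.radians(97))
im,P,s=shot('wrist','w0')
cv2.imwrite('pics/w0b.png',cv2.resize(im,(800,600))[:,:,::-1])
E
```

```text
t 1.7667 pos [0.52668622 0.20684822 0.23885438] F [ 0.03853751 -0.10096821 -0.3918871 ] w 0.09387506326308155
tool axes [[-0.001, -0.124, 0.992], [-0.0, 0.992, 0.124], [-1.0, -0.0, -0.001]] j [ 0.25  0.26  1.5   0.    1.38 -1.44]
slide [-0.038 -0.075  0.102] turn [ 0.026 -0.015  0.   ]
```

View pics/w0b.png

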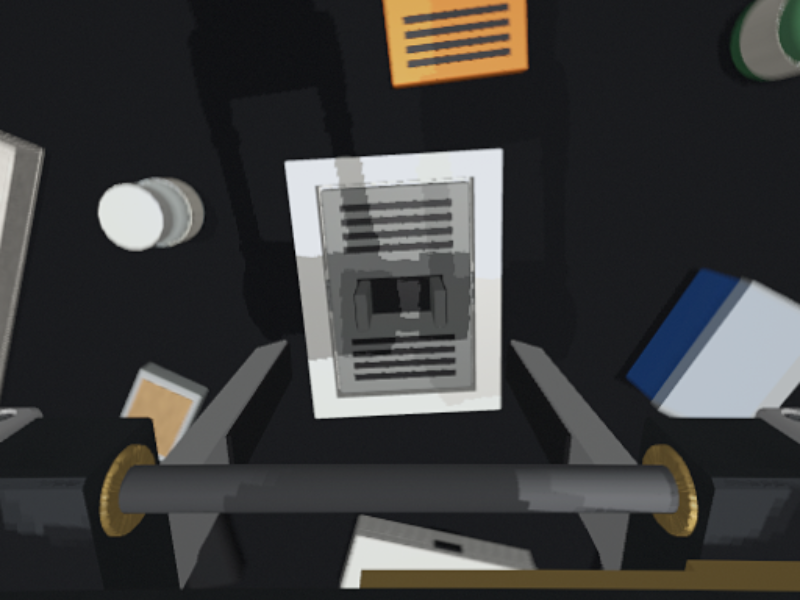

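The wrist view shows the housing corners at (285,161), (502,149), (501,410), (315,418) and the cover corners at (317,187), (473,178), (475,389), (338,397). The tabs are near (362,305) and (438,300). I'll back-project these and enlarge the tab area.

```bash
cat >> h.py <<'E'
def proj(px,z,s,name='wrist'):
    """pixels (512x384) -> world points on the plane z"""
    c=bot.get_calibration(name);K=np.array([[c['fx'],0,c['cx']],[0,c['fy'],c['cy']],[0,0,1.]])
    p=cv2.undistortPoints(np.array(px,float).reshape(-1,1,2),K,np.array([c['k1'],0,0,0.])).reshape(-1,2)
    if name=='wrist':
        T=np.eye(4);T[:3,:3]=R.from_rotvec(s['eef_rot']).as_matrix();T[:3,3]=s['ee_pos'];cw=T@np.array(c['mount'])
    else: cw=np.linalg.inv(np.array(c['extrinsics']))
    r=np.c_[p[:,0],-p[:,1],-np.ones(len(p))]@cw[:3,:3].T
    return cw[:3,3]+r*((z-cw[2,3])/r[:,2])[:,None]
def quad(px,z,s,**k):
    q=proj(px,z,s,**k)[:,:2]*1000; print('corners',q.round(1).tolist())
    e=np.roll(q,-1,0)-q; print(' centre',q.mean(0).round(1),'edges',np.linalg.norm(e,axis=1).round(1),'ang',np.degrees(np.arctan2(e[:,1],e[:,0])).round(1))
E
python3 - <<'E'
from h import *
s=bot.sense(); k=.64
quad(np.array([(285,161),(502,149),(501,410),(315,418)])*k,.075,s)
quad(np.array([(317,187),(473,178),(475,389),(338,397)])*k,.074,s)
z=np.load('pics/w0.npz');P=z['P'];im=z['im']
q=P[165:220,205:300]; t=q[(q[...,2]>.108)&(q[...,2]<.125)]; print(len(t),np.median(t,0),np.percentile(t,[3,97],axis=0))
c=im[155:225,200:310][:,:,::-1]; c=cv2.convertScaleAbs(c,alpha=2.); cv2.imwrite('pics/w0c.png',cv2.resize(c,None,fx=7,fy=7,interpolation=cv2.INTER_CUBIC))
E
```

```text
corners [[450.4, 118.2], [423.7, 264.7], [620.0, 301.9], [646.3, 153.9]]
 centre [535.1 209.7] edges [148.9 199.8 150.3 199.2] ang [ 100.3   10.7  -79.9 -169.7]
corners [[464.9, 141.2], [445.0, 248.6], [604.8, 278.2], [625.8, 170.6]]
 centre [535.1 209.6] edges [109.2 162.6 109.6 163.5] ang [ 100.5   10.5  -79.  -169.6]
406 [0.53423042 0.22859793 0.11377392] [[0.51869846 0.17858649 0.1085929 ]
 [0.55024302 0.23827156 0.11518327]]
```

View pics/w0c.png

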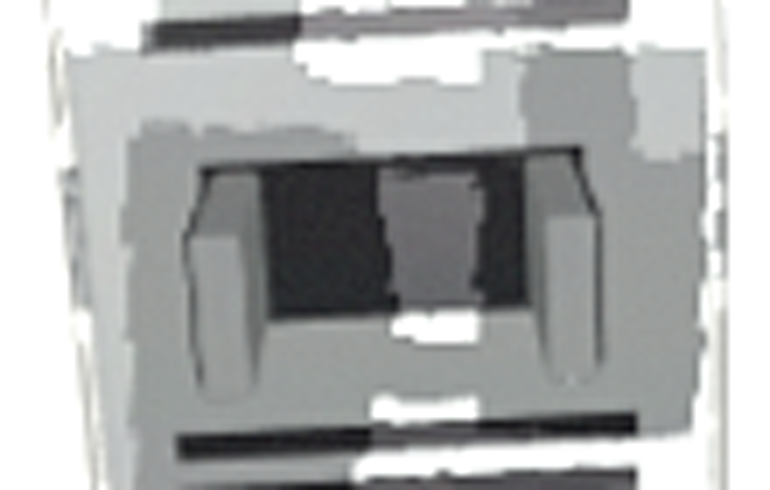

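The crop shows the tab-top outer corners at (190,235), (200,395) on the left and (597,210), (598,378) on the right.

```bash
python3 - <<'E'
from h import *
s=bot.sense()
quad(np.array([(190,235),(597,210),(598,378),(200,395)])/7-.43+[200,155],.116,s)
a=np.radians(10.4)
plan([.5351,.2096,.15],np.radians(100.4),s)
E
```

```text
corners [[527.0, 177.6], [515.8, 235.7], [541.2, 239.9], [551.4, 181.6]]
 centre [533.8 208.7] edges [59.2 25.8 59.2 24.7] ang [ 100.9    9.3  -80.1 -170.8]
t 1.8167 pos [0.52668752 0.20690103 0.23892415] F [-0.16619295  0.98015329 -0.90942985] w 0.09430671031437074
tool axes [[-0.001, -0.127, 0.992], [-0.0, 0.992, 0.127], [-1.0, -0.0, -0.001]] j [ 0.25  0.26  1.5   0.    1.38 -1.45]
slide [2.964 0.054 0.293] turn [-0.622 -0.012  0.001]
```

Emit:
jog_arm(slide=[[0,0.05,0.28],[0.3,0,0],[0.6,0,0],[0.6,0,0],[0.6,0,0],[0.6,0,0],[0.6,0,0],[0.6,0,0],[0.4,0,0],[0.23,0,0]], angular=[[-0.62,0,0],[0,0,0],[0,0,0],[0,0,0],[0,0,0],[0,0,0],[0,0,0],[0,0,0],[0,0,0],[0,0,0]], claw=[1,1,1,1,1,1,1,1,1,1])

```text
time_s: 2.65
ee_pos: [0.5331, 0.2092, 0.101]
eef_rot: [-0.136, 1.571, 0.135]
force: [0.3, -0.0, 0.0]
gripper_width: 0.0938
```

```bash
python3 - <<'E'
from h import *
plan([.5347,.2093,.103],np.radians(100.4))
im,P,s=shot('wrist','w1')
cv2.imwrite('pics/w1b.png',cv2.resize(im[60:384],(800,506))[:,:,::-1])
E
```

```text
t 2.65 pos [0.5331425  0.20919638 0.10097254] F [ 0.29414372 -0.04728514  0.03058167] w 0.093782220350492
tool axes [[-0.004, -0.172, 0.985], [-0.001, 0.985, 0.172], [-1.0, -0.0, -0.004]] j [ 0.25  0.37  1.7   0.    1.08 -1.49]
slide [-0.068 -0.006  0.051] turn [-0.104 -0.051  0.003]
```

View pics/w1b.png

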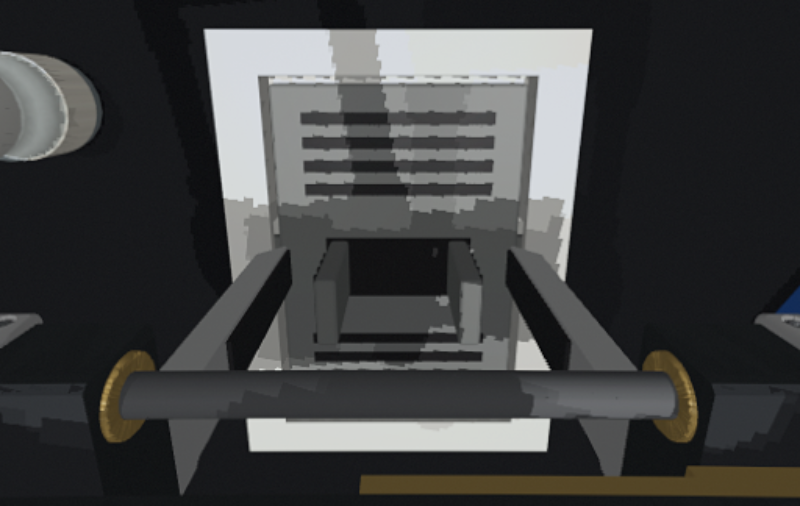

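The tabs (outer faces at columns 316 and 481) sit centred between the fingers (290 and 508), and the view is square to the housing. I close now.

Emit:
jog_arm(slide=[[-0.03,0,0.05],[0,0,0],[0,0,0],[0,0,0],[0,0,0],[0,0,0],[0,0,0],[0,0,0],[0,0,0],[0,0,0]], angular=[[0,0,0],[0,0,0],[0,0,0],[0,0,0],[0,0,0],[0,0,0],[0,0,0],[0,0,0],[0,0,0],[0,0,0]], claw=[0.7,0.6,0.5,0.4,0.3,0.2,0.2,0.2,0.2,0.2], grip_force=25)

```text
time_s: 3.53
ee_pos: [0.5369, 0.2099, 0.1053]
eef_rot: [-0.137, 1.565, 0.137]
force: [-0.1, -0.4, 5.1]
gripper_width: 0.0368
```

Emit:
jog_arm(slide=[[0,0,0],[0,0,0],[-0.1,0,0],[-0.1,0,0],[-0.1,0,0],[-0.1,0,0],[0,0,0],[0,0,0],[0,0,0],[0,0,0]], angular=[[0,0,0],[0,0,0],[0,0,0],[0,0,0],[0,0,0],[0,0,0],[0,0,0],[0,0,0],[0,0,0],[0,0,0]], claw=[0.2,0.2,0.2,0.2,0.2,0.2,0.2,0.2,0.2,0.2], grip_force=30)

```text
time_s: 4.37
ee_pos: [0.5364, 0.2099, 0.1163]
eef_rot: [-0.137, 1.567, 0.137]
force: [0.8, -0.1, -2.5]
gripper_width: 0.0367
```

Force is about -2.5 N, which fits the cover's weight with no snag. I lift further.

Emit:
jog_arm(slide=[[-0.2,0,0],[-0.3,0,0],[-0.4,0,0],[-0.5,0,0],[-0.5,0,0],[-0.5,0,0],[-0.5,0,0],[-0.5,0,0],[-0.3,0,0],[0,0,0]], angular=[[0,0,0],[0,0,0],[0,0,0],[0,0,0],[0,0,0],[0,0,0],[0,0,0],[0,0,0],[0,0,0],[0,0,0]], claw=[0.2,0.2,0.2,0.2,0.2,0.2,0.2,0.2,0.2,0.2])

```text
time_s: 5.2
ee_pos: [0.5379, 0.2103, 0.2305]
eef_rot: [-0.136, 1.561, 0.138]
force: [0.1, -0.6, -0.8]
gripper_width: 0.0369
```

```bash
python3 - <<'E'
from h import *
plan([.565,-.235,.23],np.radians(73.7))
im,P,s=shot('wrist','w2'); t,_,_=shot('top','t2')
a=cv2.resize(im,(640,480))[100:]; b=cv2.resize(t[90:240,130:380],(640,384)); 
o=np.vstack([a[:300],b[:300]])
cv2.imwrite('pics/w2b.png',o[:,:,::-1])
E
```

```text
t 5.2 pos [0.53794354 0.21028278 0.23048047] F [ 0.07962646 -0.58956632 -0.82202086] w 0.036863026111048205
tool axes [[0.005, -0.174, 0.985], [0.001, 0.985, 0.174], [-1.0, 0.001, 0.006]] j [ 0.25  0.28  1.5   0.    1.36 -1.49]
slide [-1.0000e-03 -1.4774e+01 -1.6910e+00] turn [ 5.262  0.061 -0.021]
```

View pics/w2b.png

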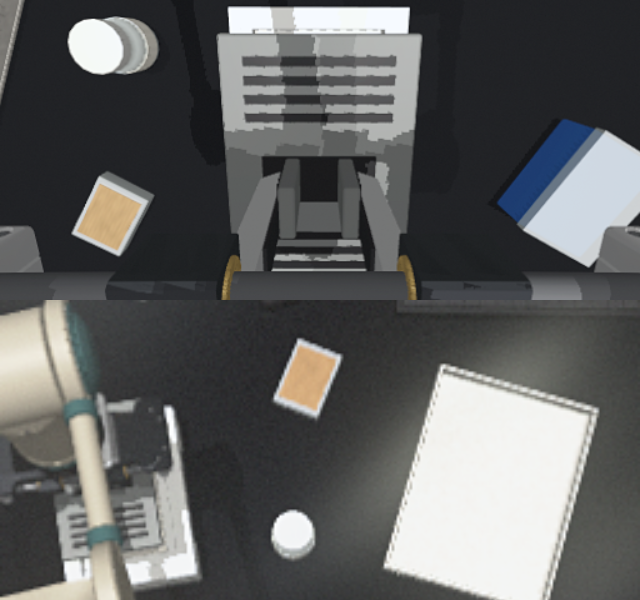

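The wrist half shows the cover hanging level in the jaws with the open housing beneath it, and jar, mailer and tray are unmoved. I carry it over to the tray.

Emit:
jog_arm(slide=[[0,-0.3,-0.04],[0,-0.6,-0.07],[0,-0.8,-0.09],[0,-0.8,-0.09],[0,-0.8,-0.09],[0,-0.8,-0.09],[0,-0.8,-0.09],[0,-0.8,-0.09],[0,-0.8,-0.09],[0,-0.8,-0.09]], angular=[[0,0,0],[0,0,0],[0,0,0],[0,0,0],[0,0,0],[0,0,0],[0,0,0],[0,0,0],[0,0,0],[0,0,0]], claw=[0.2,0.2,0.2,0.2,0.2,0.2,0.2,0.2,0.2,0.2])

```text
time_s: 6.13
ee_pos: [0.5491, -0.0119, 0.2263]
eef_rot: [-0.137, 1.569, 0.137]
force: [0.3, -0.1, -2.9]
gripper_width: 0.0368
```

Emit:
jog_arm(slide=[[0,-0.8,-0.09],[0,-0.8,-0.09],[0,-0.8,-0.09],[0,-0.8,-0.09],[0,-0.8,-0.09],[0,-0.8,-0.09],[0,-0.8,-0.09],[0,-0.8,-0.09],[0,-0.6,-0.06],[0,-0.3,-0.05]], angular=[[0,0,0],[0,0,0],[0,0,0],[0,0,0],[0,0,0],[0,0,0],[0,0,0],[0,0,0],[0,0,0],[0,0,0]], claw=[0.2,0.2,0.2,0.2,0.2,0.2,0.2,0.2,0.2,0.2])

```text
time_s: 6.97
ee_pos: [0.5627, -0.233, 0.2259]
eef_rot: [-0.136, 1.569, 0.135]
force: [0.5, 0.2, -2.4]
gripper_width: 0.0367
```

Emit:
jog_arm(slide=[[0,0,0],[0,0,0],[0,0,0],[0,0,0],[0,0,0],[0,0,0],[0,0,0],[0,0,0],[0,0,0],[0,0,0]], angular=[[0.4,0,0],[0.7,0,0],[0.7,0,0],[0.7,0,0],[0.7,0,0],[0.7,0,0],[0.7,0,0],[0.4,0,0],[0.2,0,0],[0,0,0]], claw=[0.2,0.2,0.2,0.2,0.2,0.2,0.2,0.2,0.2,0.2])

```text
time_s: 7.8
ee_pos: [0.5631, -0.2297, 0.2268]
eef_rot: [0.22, 1.561, -0.218]
force: [1.5, -0.9, -2.0]
gripper_width: 0.037
```

```bash
python3 - <<'E'
from h import *
plan([.565,-.235,.23],np.radians(73.7))
s=bot.sense()
quad(np.array([(473,181),(568,207),(536,331),(438,304)])*.64,.030,s,name='top')
im,P,s=shot('wrist','w3')
cv2.imwrite('pics/w3b.png',cv2.resize(im,(800,600))[:,:,::-1])
E
```

```text
t 7.8 pos [ 0.56305254 -0.22970488  0.22676401] F [ 1.46416832 -0.90568265 -2.04450263] w 0.036956953754847074
tool axes [[-0.001, 0.275, 0.961], [0.001, 0.961, -0.275], [-1.0, 0.001, -0.002]] j [-0.5   0.33  1.43  0.    1.38 -1.79]
slide [-0.108 -0.152  0.111] turn [ 0.063 -0.018 -0.006]
corners [[712.7, -172.1], [662.0, -362.9], [412.4, -294.3], [463.3, -102.4]]
 centre [ 562.6 -232.9] edges [197.3 258.8 198.5 258.9] ang [-104.9  164.6   75.2  -15.6]
```

View pics/w3b.png

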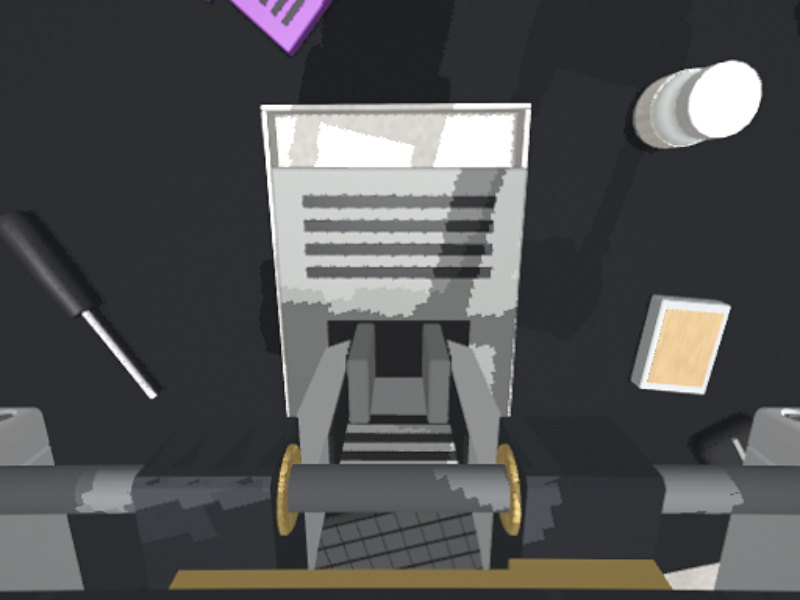

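The cover hangs aligned over the tray, whose far rim is at row 105 and columns 263-530. The tray centre from the top view is (0.5626, -0.2329), within 3 mm of the tool, so I descend.

Emit:
jog_arm(slide=[[0,-0.1,0],[0.4,0,0],[0.7,0,0],[0.8,0,0],[0.8,0,0],[0.8,0,0],[0.8,0,0],[0.6,0,0],[0.3,0,0],[0.1,0,0]], angular=[[0,0,0],[0,0,0],[0,0,0],[0,0,0],[0,0,0],[0,0,0],[0,0,0],[0,0,0],[0,0,0],[0,0,0]], claw=[0.2,0.2,0.2,0.2,0.2,0.2,0.2,0.2,0.2,0.2])

```text
time_s: 8.68
ee_pos: [0.5617, -0.2326, 0.0666]
eef_rot: [0.22, 1.563, -0.218]
force: [0.2, 0.3, -2.2]
gripper_width: 0.037
```

Emit:
jog_arm(slide=[[0,0,0],[0.07,0,0],[0.07,0,0],[0.07,0,0],[0,0,0],[0,0,0],[0,0,0],[0,0,0],[0,0,0],[0,0,0]], angular=[[0,0,0],[0,0,0],[0,0,0],[0,0,0],[0,0,0],[0,0,0],[0,0,0],[0,0,0],[0,0,0],[0,0,0]], claw=[0.2,0.2,0.2,0.2,0.2,0.2,0.2,0.2,0.2,0.2])

```text
time_s: 9.52
ee_pos: [0.5628, -0.233, 0.0622]
eef_rot: [0.219, 1.559, -0.219]
force: [0.5, -0.1, -2.0]
gripper_width: 0.0363
```

Emit:
jog_arm(slide=[[0.06,0,0],[0.06,0,0],[0.06,0,0],[0.06,0,0],[0.04,0,0],[0,0,0],[0,0,0],[0,0,0],[0,0,0],[0,0,0]], angular=[[0,0,0],[0,0,0],[0,0,0],[0,0,0],[0,0,0],[0,0,0],[0,0,0],[0,0,0],[0,0,0],[0,0,0]], claw=[0.2,0.2,0.2,0.2,0.2,0.2,0.2,0.2,0.2,0.2])

```text
time_s: 10.35
ee_pos: [0.5629, -0.233, 0.0539]
eef_rot: [0.219, 1.559, -0.219]
force: [0.6, -0.3, -2.8]
gripper_width: 0.0371
```

Emit:
jog_arm(slide=[[0.03,0,0],[0.03,0,0],[0,0,0],[0,0,0],[0,0,0],[0,0,0],[0,0,0],[0,0,0],[0,0,0],[0,0,0]], angular=[[0,0,0],[0,0,0],[0,0,0],[0,0,0],[0,0,0],[0,0,0],[0,0,0],[0,0,0],[0,0,0],[0,0,0]], claw=[0.2,0.2,0.2,0.2,0.2,0.2,0.2,0.2,0.2,0.2])

```text
time_s: 11.18
ee_pos: [0.5628, -0.233, 0.052]
eef_rot: [0.219, 1.56, -0.219]
force: [0.6, 0.3, -1.6]
gripper_width: 0.0367
```

Emit:
jog_arm(slide=[[0.03,0,0],[0.03,0,0],[0,0,0],[0,0,0],[0,0,0],[0,0,0],[0,0,0],[0,0,0],[0,0,0],[0,0,0]], angular=[[0,0,0],[0,0,0],[0,0,0],[0,0,0],[0,0,0],[0,0,0],[0,0,0],[0,0,0],[0,0,0],[0,0,0]], claw=[0.2,0.2,0.2,0.2,0.2,0.2,0.2,0.2,0.2,0.2])

```text
time_s: 12.02
ee_pos: [0.5628, -0.233, 0.0502]
eef_rot: [0.219, 1.56, -0.219]
force: [-0.4, 0.9, -2.7]
gripper_width: 0.0365
```

Emit:
jog_arm(slide=[[0.03,0,0],[0,0,0],[0,0,0],[0,0,0],[0,0,0],[0,0,0],[0,0,0],[0,0,0],[0,0,0],[0,0,0]], angular=[[0,0,0],[0,0,0],[0,0,0],[0,0,0],[0,0,0],[0,0,0],[0,0,0],[0,0,0],[0,0,0],[0,0,0]], claw=[0.2,0.2,0.2,0.2,0.2,0.2,0.2,0.2,0.2,0.2])

```text
time_s: 12.85
ee_pos: [0.5629, -0.233, 0.0494]
eef_rot: [0.219, 1.559, -0.219]
force: [0.2, -0.5, 0.1]
gripper_width: 0.0364
```

Emit:
jog_arm(slide=[[0.03,0,0],[0,0,0],[0,0,0],[0,0,0],[0,0,0],[0,0,0],[0,0,0],[0,0,0],[0,0,0],[0,0,0]], angular=[[0,0,0],[0,0,0],[0,0,0],[0,0,0],[0,0,0],[0,0,0],[0,0,0],[0,0,0],[0,0,0],[0,0,0]], claw=[0.2,0.2,0.2,0.2,0.2,0.2,0.2,0.2,0.2,0.2])

```text
time_s: 13.68
ee_pos: [0.5629, -0.2331, 0.0493]
eef_rot: [0.219, 1.559, -0.219]
force: [-1.1, 0.4, 4.9]
gripper_width: 0.037
```

The cover is on the tray floor: the force went from -2.5 to +4.9 N and the descent stopped. I open, then rise.

Emit:
jog_arm(slide=[[0,0,0],[0,0,0],[0,0,0],[0,0,0],[0,0,0],[0,0,0],[0,0,0],[0,0,0],[0,0,0],[0,0,0]], angular=[[0,0,0],[0,0,0],[0,0,0],[0,0,0],[0,0,0],[0,0,0],[0,0,0],[0,0,0],[0,0,0],[0,0,0]], claw=[0.45,0.5,0.55,0.6,0.65,0.7,0.8,0.9,1,1])

```text
time_s: 14.52
ee_pos: [0.5626, -0.2329, 0.048]
eef_rot: [0.219, 1.56, -0.219]
force: [0.4, -0.2, -0.0]
gripper_width: 0.089
```

Emit:
jog_arm(slide=[[0,0,0],[0,0,0],[-0.2,0,0],[-0.4,0,0],[-0.7,0,0],[-0.8,0,0],[-0.8,0,0],[-0.8,0,0],[-0.8,0,0],[-0.5,0,0]], angular=[[0,0,0],[0,0,0],[0,0,0],[0,0,0],[0,0,0],[0,0,0],[0,0,0],[0,0,0],[0,0,0],[0,0,0]], claw=[1,1,1,1,1,1,1,1,1,1])

```text
time_s: 15.35
ee_pos: [0.5636, -0.2334, 0.2017]
eef_rot: [0.218, 1.556, -0.22]
force: [0.9, -0.0, -0.8]
gripper_width: 0.094
```

Emit:
jog_arm(slide=[[-0.5,0,0],[-0.5,0,0],[-0.3,0,0],[0,0,0],[0,0,0],[0,0,0],[0,0,0],[0,0,0],[0,0,0],[0,0,0]], angular=[[0,0,0],[0,0,0],[0,0,0],[0,0,0],[0,0,0],[0,0,0],[0,0,0],[0,0,0],[0,0,0],[0,0,0]], claw=[1,1,1,1,1,1,1,1,1,1])

```text
time_s: 16.18
ee_pos: [0.5626, -0.2329, 0.2368]
eef_rot: [0.219, 1.561, -0.219]
force: [-0.5, 0.3, 1.4]
gripper_width: 0.0938
```

```bash
python3 - <<'E'
from h import *
im,P,s=shot('wrist','w4'); t,_,_=shot('scene','s4'); print(s['time_s'],s['ee_pos'],s['gripper_width'],s['force'])
a=cv2.resize(im,(500,375)); b=cv2.resize(t[100:290,50:450],(500,237))
cv2.imwrite('pics/w4b.png',np.vstack([a[:360],b])[:,:,::-1])
q=P[40:230,150:360]; m=(q[...,2]>.012)&(q[...,2]<.024); print(m.sum(),np.nanmedian(q[m],0))
A=np.c_[q[m][:,:2],np.ones(m.sum())]; print(np.linalg.lstsq(A,q[m][:,2],rcond=None)[0])
E
```

```text
16.1833 [ 0.56263206 -0.23289079  0.23679673] 0.09379243110504823 [-0.51807908  0.28164713  1.39070176]
9603 [ 0.54951498 -0.23212993  0.01633098]
[-0.00264244  0.00065407  0.01808682]
```

View pics/w4b.png

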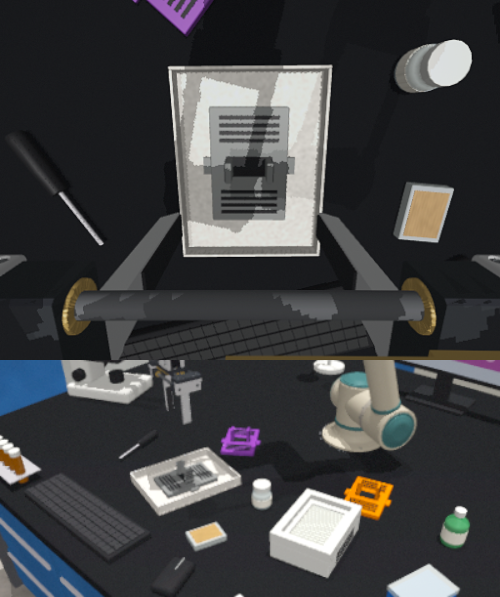

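The cover lies flat and centred in the tray with its tabs up and tongues sprung out. The filter is exposed in the housing, and the bystanders are where they were.

```bash
python3 -c "
from cell import bot
print(bot.finish_job())"
```

```text
the job is handed in; nothing more can be done
None
```

I took the cover off the housing, set it down in the white tray and handed the job in at about 16 s of the 48 s allowed.

- **Removal:** I squeezed the two tabs to their stop (measured opening 37 mm, nominal 38 mm) and lifted the cover straight out. The wrist force readings showed only its weight, about 2.5 N, and no snag.
- **Placing:** I carried it over the jar and lowered it in small steps until I read about 5 N of contact, then let go and raised the open gripper clear.
- **Last checks:** The last pictures show the cover lying in the tray about centred, tabs up and tongues sprung out. A plane fitted to its top is tilted less than 0.3 % and sits at about 16–17 mm, where 18 mm was expected; that is within the camera's 2 mm accuracy. The jar, mailer, screwdriver and the two decoy covers looked unmoved; the tip box was only partly in the last view.

No check failed or disagreed. I made no check after handing in.

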